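# Empty the covered dowel tin into the tray

### The arm

A 6-joint arm with a two-finger parallel gripper is mounted at the origin on the work surface. World frame = base frame: x ahead of the robot, y to its left, z up, the work surface at z = 0. Lengths are in m, angles in rad, forces in N, time in s.
With the tool pointing down it reaches from about 0.4 to 0.825 m from the base axis. Payload 7 kg.
Tool frame: the origin (TCP) lies between the finger pads; the fingertips stand 11 mm ahead of it and the grasp point (between the pads) lies 8 mm behind it (arm.tips_ahead is the distance from the TCP to the fingertips, in m); z points along the fingers, x is the direction in which the jaws open and shut, and the axes are right-handed (so a half turn about z gives the same grasp; the last joint's range is limited). The gripper opens to 88 mm and grips with 3 to 60 N. Pads are 19 mm wide; open, the fingers measure 130 mm over their backs; the gripper's body (78 mm by 193 mm) begins 47 mm behind the grasp point.
Start: joints at [1.435, 0.359, 0.012, 0, -1.224, -0.288], TCP at [0.278, 0.615, 0.238] pointing down, gripper open.
Joint ranges: [-3.07, 3.07], [-1.43, 2.12], [-1.02, 1.25], [-3.03, 1.67], [-3.05, -0], [-3.03, 3.03]. Speed limits (rad/s): [2.39, 2.39, 3.01, 3.14, 3.14, 3.14].

### API

Orientations are given as [roll, pitch, yaw] about the fixed x, y, z axes, in that order (R = Rz(yaw) Ry(pitch) Rx(roll)).
In Python, from station import arm, optics, finder gives the robot as it stands. The module is installed in compiled form; this text tells all that it offers.
- The arm moves only by the tool apply_moves, never from a script. Its argument "increments" is one flat list of numbers, 6 for each row, row after row: the shift along the world's x, y, z in m, then the turn, a rotation vector about the world's x, y, z in rad. In form: [tx, ty, tz, rx, ry, rz, tx, ty, tz, rx, ry, rz, ...]. A call has 1 to 20 rows; each row shifts and turns the pose as measured when the row begins; what a row does not reach is not made up. A row lasts 1/12 s, in which the tool goes at most 41.7 mm and 7.16 degrees, less where a joint would pass 70% of its speed; a pose out of reach is approached as far as the arm can. A call with a gripper value outside its range is refused whole. "hand" is the closure, from 0 (fully open) to 1 (shut), set as the call begins (left out, the last holds). The fingers move at their own pace and stop on an object; "force" is the grip in N (left out, the last holds). Time passes only in rows, so rows that do not move let the fingers close. It gives the time, the measured TCP pose, the force and the opening at its end, in the units of the state.
- arm.get_state(): the state, without advancing time (a new reading comes with each control period).
- optics.grab_frame(name): name is "side" or "top"; returns the picture (384x512x3 uint8, red, green, blue); there is no depth.
- optics.camera_model(name): a dict with "fx", "fy", "cx", "cy" (pixels), "dist_coeffs" ([k1, k2, p1, p2, k3] as OpenCV has them; the pictures are not rectified), "world_to_cam" (4x4, takes a point from world to camera coordinates). Camera axes: x right, y up, looking along -z (the intrinsics and any distortion apply to the point x, -y, -z); pixel columns grow to the right and rows downward; lengths in m; the calibration is good to about 2 mm. A picture is of the moment at which its call begins. camera_model takes no time and is no camera call.
- arm.job_done(): hands the job in, once; it reports no verdict.
Trained networks look in the newest picture that a camera, given by its name, has taken for a name from the list of things; names that differ only in an ending like _2 or _b are one class to them, and where a whole thing is asked for, a point or a joint stands for the part that bears it (a point fixed in the world has none). Each returns a list of dicts, best first, with "conf" (0 to 1); they miss things now and then, are a little off and sometimes report something else, mostly with a low value. They report only what shows in the picture. A call takes as long as a camera call.
- finder.find_in(camera, name): "box" ([left, top, right, bottom] in pixels, round what is visible of it).
- finder.landmark_of(camera, name): "point" ([column, row] in pixels: a listed point, or the origin of a listed thing).
The state is a dict: "t": time; "q": joint angles; "qd": joint speeds; "joint_efforts": joint torques, N m; "eef_pos": TCP position; "ee_rot": TCP orientation; "force": force on the tool from outside, world axes, zero at the start; "moment": the same for the moment, N m; "width": finger opening in m.
Only numpy, scipy, OpenCV 4.12 (cv2) and the standard library are available. Lean on these libraries where they do the work, as an engineer would, in place of code of your own. Each camera call takes 0.05 s, during which the arm holds its last target. There are 200 camera calls.

### The job

Carry the covered dowel tin to the cork mat, pinching its lid tab and fin together so that the loose lid stays shut on the way, and set it down on the middle of the mat. There slide the lid fully aside, then take the tin by its fin, tip all three dowels over its nose into the plywood tray, and stand the tin upright on the mat again (the lid may stay open). Do not knock over the glass, the jar or the paint can.

Things in the scene. Friction and masses are not known exactly. Their poses are not given: they have to be found in the camera images.
- tin_mid (a point): The dowel tin: a loose aluminium scoop tin, 180 long (x) x 70 wide (y) x 53 mm high without its handles, 0.5 kg. This point is its centre, 26 mm above its underside. Axes: -x to its nose, z up. The rear of its top (x +15 to +90) is a fixed deck 53 mm above the underside; the front is a loose lid. A rod guiding the lid sticks out 70 mm from the +y side at x = +9, 63 mm above the underside.
- tin: The same tin: origin at the centre of its underside, axes as tin_mid.
- tin_lip (a point): Middle of the pouring lip, the tin's front top edge, 64 mm wide, at (-90, 0, +24) mm from tin_mid. Inside, the floor is flat in the rear half, then ramps up at 27 degrees from the middle to this lip. With the lid aside and the nose tipped down the dowels roll out over it, from about 30 degrees on; 45 to 50 degrees empties it.
- tin_grip (a point): Where the tin is held: half-way up its twin upright plates, at (+41, 0, +54) mm from tin_mid, 80 mm above the underside. The tin's fin (y -6 to 0) and, when shut, the lid's steel tab beside it (48 mm long in x, y +1.5 to +7.5) both rise 50 mm above the deck. Fingers closing along y over both press the tab to the fin: that shuts the lid and holds it.
- fin: The aluminium fin fixed upright on the tin's deck: 42 mm long (x), 6 mm thick (y), 50 mm high. Origin at the middle of its foot, (+41, -3, +27) mm from tin_mid; axes as the tin's. With the lid aside it stands alone and is gripped across y.
- lid_knob (a point): Grip of the lid's dark wood knob, 20 mm across, 79 mm above the tin's underside (knob top at 89, lid surface at 57 mm). Lid shut, it lies at (-45, 0, +53) mm from tin_mid; it moves with the lid. Axes as the tin's.
- lid (a joint): How far the steel lid is slid towards the tin's +y, in m: 0 shut, 0.066 fully aside (stop). It runs very freely (0.1 N of friction: it slides if the tin leans sideways) and cannot lift off. Starts up to 8 mm ajar.
- tray: Open plywood tray fixed to the bench, 220 x 220 mm outside, 50 mm high, walls and floor 6 mm; origin under its centre.
- mat: Cork mat fixed to the bench, 220 (x) x 200 (y) mm, 6 mm thick; origin at the centre of its underside.
- dowel0_center (a point): Waxed (slippery) wooden dowel 1 of 3, 20 mm thick, 50 mm long, 14 g; its centre. At the start it lies across the tin, inside, out of sight under the deck and lid.
- dowel1_center (a point): Waxed (slippery) wooden dowel 2 of 3, 20 mm thick, 50 mm long, 14 g; its centre. At the start it lies across the tin, inside, out of sight under the deck and lid.
- dowel2_center (a point): Waxed (slippery) wooden dowel 3 of 3, 20 mm thick, 50 mm long, 14 g; its centre. At the start it lies across the tin, inside, out of sight under the deck and lid.
- glass: drinking glass, 72 mm wide, 95 mm tall, standing empty towards the far side of the bench; origin at the centre of its underside. Not to be knocked over.
- jar: brown glass jar with a steel cap, 76 mm wide, 100 mm tall, standing towards the far side; origin at the centre of its underside. Not to be knocked over.
- paint_can: closed grey paint can, 84 mm wide, 90 mm tall, standing towards the far side; origin at the centre of its underside. Not to be knocked over.

How it is judged:
By the outcome, as a careful person would: the job done as asked, in the order asked, and still so for the second after the job is handed in, with the robot touching nothing.
It also fails if it takes over 70 s, if anything falls off the work surface, if the arm or the gripper's body presses on something with over 40 N, if the wrist force passes 120 N, or if a joint passes its speed limit or range.

## Working session

There is one attempt and no reset: what is moved stays moved. The work goes in short steps, Python scripts to look and compute and a tool call to move; the robot and the scene stay as the last step left them, time stands still between calls to the robot, and variables do not carry over. Pictures are saved under pics/ and viewed, about 8 in all and at most 12, crops included, and the job is handed in when it is done.

Besides the shell and the picture viewer there is one more tool, called after "Request:" by a JSON object that holds its "api" and its "payload". apply_moves: Moves the arm, as the interface text tells. Its arguments: {"type":"object","properties":{"increments":{"type":"array"},"hand":{"type":"number"},"force":{"type":"number"}},"required":["increments"]}

```bash
mkdir -p pics
cat > h.py <<'E'
import numpy as np, cv2
from station import arm, optics, finder
def cam(n):
    m=optics.camera_model(n)
    K=np.array([[m['fx'],0,m['cx']],[0,m['fy'],m['cy']],[0,0,1.]])
    W=np.diag([1,-1,-1,1.])@np.array(m['world_to_cam'])
    return K,np.array(m['dist_coeffs'],float),W
def proj(n,P):
    K,d,W=cam(n)
    return cv2.projectPoints(np.atleast_2d(np.array(P,float)),cv2.Rodrigues(W[:3,:3])[0],W[:3,3],K,d)[0][:,0]
def ray(n,px):
    K,d,W=cam(n)
    u=cv2.undistortPoints(np.array([[px]],float),K,d)[0,0]
    R=W[:3,:3]; return -R.T@W[:3,3], R.T@np.array([u[0],u[1],1.])
def onz(n,px,z):
    o,v=ray(n,px); return o+v*(z-o[2])/v[2]
def tri(a,b):
    o1,v1=ray('top',a); o2,v2=ray('side',b)
    v1/=np.linalg.norm(v1); v2/=np.linalg.norm(v2)
    s=np.linalg.lstsq(np.c_[v1,-v2],o2-o1,rcond=None)[0]
    p,q=o1+s[0]*v1,o2+s[1]*v2
    return (p+q)/2,np.linalg.norm(p-q)
def marks(names):
    for n in names:
        r={c:finder.landmark_of(c,n)[:2] for c in('top','side')}
        for c in r: print(n,c,[(np.round(x['point'],1).tolist(),round(x['conf'],2)) for x in r[c]])
        if r['top'] and r['side']:
            p,e=tri(r['top'][0]['point'],r['side'][0]['point']); print('   ->',p.round(4),'gap',round(e,4))
def shot(tag):
    for c in('top','side'):
        cv2.imwrite(f'pics/{tag}_{c}.png',optics.grab_frame(c)[:,:,::-1])
E
python3 - <<'E'
from h import *
shot('a')
a=cv2.imread('pics/a_top.png');b=cv2.imread('pics/a_side.png')
cv2.imwrite('pics/a.png',cv2.resize(np.vstack([a,b]),(800*512//512*600//800,600*1)) if 0 else np.hstack([cv2.resize(a,(400,300)),cv2.resize(b,(400,300))]))
marks(['tin_mid','tin','tin_lip','tin_grip','fin','lid_knob','tray','mat','glass','jar','paint_can'])
s=arm.get_state();print(s)
for c in('top','side'):
    K,d,W=cam(c);print(c,(-W[:3,:3].T@W[:3,3]).round(3))
E
```

```text
tin_mid top [([136.6, 213.0], 0.62)]
tin_mid side [([190.6, 142.6], 0.97)]
   -> [0.4997 0.3149 0.0338] gap 0.0041
tin top [([137.6, 215.0], 0.85)]
tin side [([190.6, 154.7], 0.59)]
   -> [ 0.4984  0.3276 -0.0296] gap 0.0115
tin_lip top [([123.9, 241.3], 0.57)]
tin_lip side [([168.6, 141.3], 0.68)]
   -> [0.4185 0.3369 0.048 ] gap 0.0142
tin_grip top [([135.0, 198.0], 0.64), ([270.8, 146.9], 0.47)]
tin_grip side [([201.4, 128.6], 0.85)]
   -> [0.5414 0.3131 0.0814] gap 0.003
fin top [([142.0, 201.5], 0.44)]
fin side [([202.9, 133.9], 0.54)]
   -> [0.5365 0.2925 0.0731] gap 0.0082
lid_knob top [([123.1, 224.2], 0.64), ([227.3, 135.0], 0.36)]
lid_knob side [([181.0, 133.2], 0.86), ([284.9, 284.5], 0.22)]
   -> [0.4677 0.342  0.0639] gap 0.014
tray top [([333.4, 216.7], 0.88)]
tray side [([282.5, 286.9], 0.63)]
   -> [ 0.5492 -0.2988 -0.0173] gap 0.0013
mat top [([235.4, 212.2], 0.97), ([139.1, 198.6], 0.17)]
mat side [([233.5, 199.0], 0.86), ([203.0, 130.2], 0.29)]
   -> [0.5358 0.0118 0.0179] gap 0.0078
glass top [([311.6, 143.5], 0.81)]
glass side [([341.4, 230.0], 0.81)]
   -> [ 7.8
[... 296 characters left out ...]
: array([ 1.43510055e+00,  3.58606044e-01,  1.19066148e-02,  4.38928173e-05,
       -1.22411992e+00, -2.88131512e-01]), 'qd': array([-4.27031181e-05,  2.16434663e-04,  9.50286384e-04, -4.66025251e-04,
        1.71510789e-04, -1.99845120e-03]), 'joint_efforts': array([ 1.07936648e-03, -5.82395053e+01,  2.93299931e+01,  7.00292230e+00,
        1.23776219e-02, -3.00923625e-05]), 'eef_pos': array([0.27759857, 0.61525534, 0.23756813]), 'ee_rot': array([-3.14154653e+00, -1.03475803e-05, -1.99460871e+00]), 'force': array([0.26077635, 0.07409984, 1.00734241]), 'moment': array([ 0.05453439, -0.0019138 , -0.00847421]), 'width': 0.0874336527639962}
top [ 0.314 -0.047  1.418]
side [ 0.304 -0.686  0.804]
```

View pics/a_top.png

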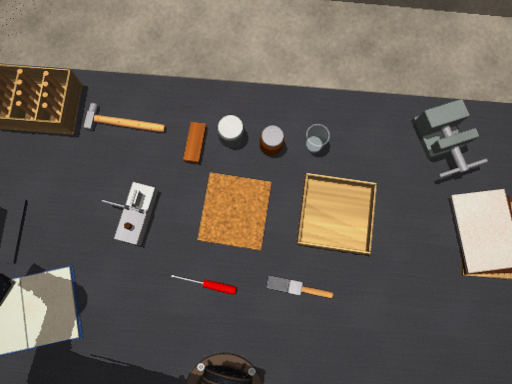

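View pics/a_side.png

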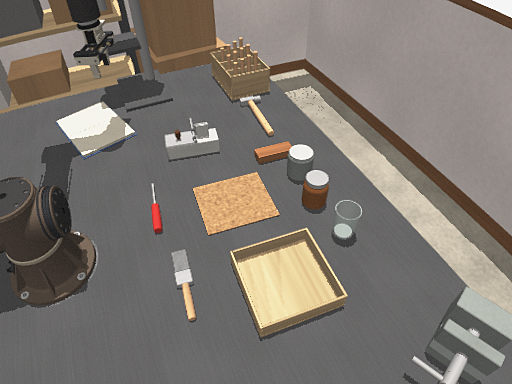

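The top view shows the tin at (135,213) with its nose toward the bottom, the mat at (235,211), the tray at (338,214), and the can, jar and glass at (231,128), (272,140) and (317,138). The side view agrees. I'll enlarge the tin for an exact fit.

Run:
```python
import cv2,numpy as np
a=cv2.imread('pics/a_top.png');b=cv2.imread('pics/a_side.png')
A=cv2.resize(a[174:250,96:166],None,fx=6,fy=6,interpolation=2)   # 420x456
B=cv2.resize(b[112:168,158:228],None,fx=5.4,fy=5.4,interpolation=2)
C=np.zeros((456,800,3),np.uint8);C[:,:420]=A;C[:B.shape[0],422:422+B.shape[1]]=B
cv2.imwrite('pics/tin.png',C);print(B.shape)
# mat & tray outlines by colour
hsv=cv2.cvtColor(a,cv2.COLOR_BGR2HSV)
m=cv2.inRange(hsv,(5,90,70),(25,255,255))
import sys;sys.path.insert(0,'.')
from h import *
for nm,(x0,y0,x1,y1),zs in(('mat',(190,165,278,256),(.006,)),('tray',(290,165,385,262),(.05,))):
    k=np.zeros_like(m);k[y0:y1,x0:x1]=m[y0:y1,x0:x1]
    k=cv2.morphologyEx(k,cv2.MORPH_CLOSE,np.ones((5,5)))
    c=max(cv2.findContours(k,0,2)[0],key=cv2.contourArea)
    W=np.array([onz('top',p[0].astype(float),zs[0])[:2] for p in c],np.float32)
    print(nm,cv2.minAreaRect(W))
```

```text
(302, 378, 3)
mat ((0.5398892760276794, 0.01647891104221344), (0.2022634744644165, 0.2217278778553009), 85.65383911132812)
tray ((0.5509961843490601, -0.29691189527511597), (0.22397984564304352, 0.22433286905288696), 86.14546966552734)
```

View pics/tin.png

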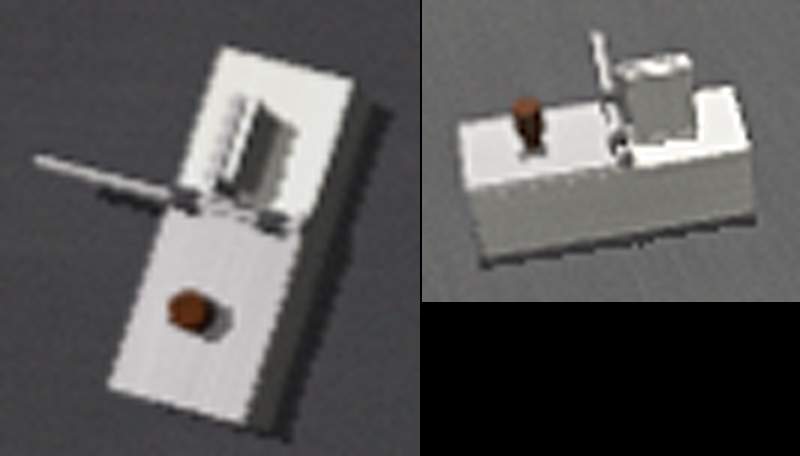

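The crop shows the deck at the top, the fin and tab plates at (245,150), the rod to the left (+y), and the knob at (190,312). The lid is nearly shut. Next I fit the tin pose from its corners.

Run:
```python
from h import *
from scipy.optimize import least_squares
T=lambda p:((np.array(p)+.5)/6-.5+[96,174])
S=lambda p:((np.array(p)-[422,0]+.5)/5.4-.5+[158,112])
obs=[('top',(90,35,53),T((222,46))),('top',(90,-35,53),T((354,78))),('top',(-90,35,55),T((108,386))),('top',(-90,-35,55),T((245,424))),
('side',(90,-35,53),S((752,150))),('side',(90,35,53),S((735,88))),('side',(-90,-35,55),S((470,188))),('side',(-90,35,55),S((459,123))),
('side',(-90,-35,0),S((487,264))),('side',(90,-35,0),S((757,214)))]
def P(v,p):
    c,s=np.cos(v[2]),np.sin(v[2]);p=np.array(p)/1000
    return [v[0]+c*p[0]-s*p[1],v[1]+s*p[0]+c*p[1],v[3]+p[2]]
f=lambda v:np.ravel([proj(c,P(v,p))[0]-o for c,p,o in obs])
r=least_squares(f,[.5,.31,0,0]);print(r.x,np.rad2deg(r.x[2]),r.fun.reshape(-1,2).round(1).tolist())
v=r.x
print('grip',P(v,(41,0,80)),'knob pred',P(v,(-45,0,79)))
# knob top in both views, and fin top in both
print('knob',tri(T((190,312)),S((528,102))))
print('rodend',tri(T((38,160)),S((597,36))),P(v,(9,105,63)))
print('plates top side px expected',((proj('side',[P(v,(20,-6,103)),P(v,(62,-6,103))])-[158,112]+.5)*5.4+[422,0]).round())
print('plates top px',((proj('top',[P(v,(20,-6,103)),P(v,(62,-6,103)),P(v,(17,7.5,103)),P(v,(17,12,103))])-[96,174]+.5)*6).round())
# side-view mat/tray
b=cv2.imread('pics/a_side.png');m=cv2.inRange(cv2.cvtColor(b,cv2.COLOR_BGR2HSV),(5,90,70),(25,255,255))
k=np.zeros_like(m);k[170:234,190:282]=m[170:234,190:282];k=cv2.morphologyEx(k,cv2.MORPH_CLOSE,np.ones((5,5)))
c=max(cv2.findContours(k,0,2)[0],key=cv2.contourArea)
print('mat side',cv2.minAreaRect(np.array([onz('side',p[0].astype(float),.006)[:2] for p in c],np.float32)))
```

```text
[ 0.50278194  0.31588889 -0.17550165  0.0011451 ] -10.055503876344833 [[0.3, -0.5], [-0.1, -0.1], [0.5, -0.6], [-0.1, -0.9], [-0.6, -0.1], [-0.8, -0.1], [-0.5, 0.8], [0.2, 0.9], [-0.8, -1.0], [-0.3, -0.1]]
grip [np.float64(0.5431521453975551), np.float64(0.30873020840335036), np.float64(0.08114510206414514)] knob pred [np.float64(0.45847318507191703), np.float64(0.32374598937434956), np.float64(0.08014510206414514)]
knob (array([0.45731881, 0.32100655, 0.09387932]), np.float64(0.0058067108346275716))
rodend (array([0.52883382, 0.41700751, 0.0644897 ]), np.float64(0.0026674233095013104)) [np.float64(0.5299769159967933), np.float64(0.4177045784645593), np.float64(0.06414510206414514)]
plates top side px expected [[626.  77.]
 [692.  67.]]
plates top px [[234. 176.]
 [261.  95.]
 [206. 175.]
 [197. 173.]]
mat side ((0.5428093075752258, 0.015166200697422028), (0.20213061571121216, 0.21902109682559967), 85.64177703857422)
```

Request:
{"api": "apply_moves", "payload": {"increments": [0.01,-0.012,-0.002,0,0,0.018,0.02,-0.023,-0.005,0,0,0.018,0.02,-0.023,-0.005,0,0,0.018,0.02,-0.023,-0.005,0,0,0.018,0.02,-0.023,-0.005,0,0,0.018,0.02,-0.023,-0.005,0,0,0.018,0.02,-0.023,-0.005,0,0,0.018,0.02,-0.023,-0.005,0,0,0.018,0.02,-0.023,-0.005,0,0,0.018,0.02,-0.023,-0.005,0,0,0.018,0.02,-0.023,-0.005,0,0,0.018,0.02,-0.023,-0.005,0,0,0.018,0.02,-0.023,-0.005,0,0,0.018,0.015,-0.018,-0.003,0,0,0.014,0,0,0,0,0,0], "hand": 0.3, "force": 55}}

```text
t: 2.45
eef_pos: [0.5507, 0.2961, 0.1707]
ee_rot: [-3.141, 0.004, -1.727]
force: [0.4, -0.1, -0.1]
width: 0.0614
```

Request:
{"api": "apply_moves", "payload": {"increments": [-0.004,0.006,0,0,0,-0.01,-0.003,0.005,0,0,0,-0.008,0,0.001,0,0,0,0,0,0,0,0,0,0]}}

```text
t: 2.78
eef_pos: [0.5432, 0.3089, 0.1706]
ee_rot: [-3.141, 0.004, -1.75]
force: [0.1, -0.1, -0.5]
width: 0.0615
```

Run:
```python
from h import *
s=arm.get_state();print(s['eef_pos'],s['ee_rot'],s['q'])
shot('b')
a=cv2.imread('pics/b_top.png');b=cv2.imread('pics/b_side.png')
C=np.hstack([cv2.resize(a[164:264,80:180],(400,400),interpolation=2),cv2.resize(b[70:170,150:250],(400,400),interpolation=2)])
cv2.imwrite('pics/b.png',C)
```

```text
[0.54320724 0.30892767 0.17064462] [-3.14113977  0.00420455 -1.75021805] [ 0.82790496  0.32449387 -0.19702244 -0.00215319 -1.04548457  0.56454495]
```

View pics/b.png

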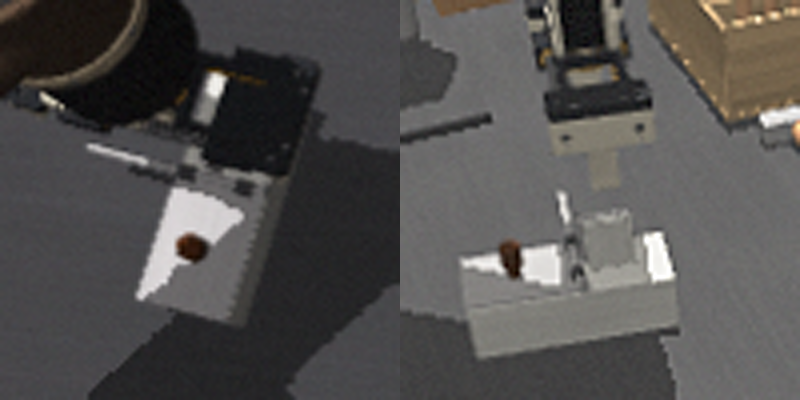

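The fingers hang directly above the plates (side crop: finger at (605,170), plates at (608,235)). I'll descend and grip.

Request:
{"api": "apply_moves", "payload": {"increments": [0,0,-0.01,0,0,0,0,0,-0.015,0,0,0,0,0,-0.015,0,0,0,0,0,-0.015,0,0,0,0,0,-0.015,0,0,0,0,0,-0.01,0,0,0,0,0,-0.006,0,0,0,0,0,-0.004,0,0,0,0,0,0,0,0,0]}}

```text
t: 3.63
eef_pos: [0.5408, 0.3121, 0.0747]
ee_rot: [-3.14, 0.007, -1.744]
force: [-0.1, 0.1, 0.4]
width: 0.0612
```

Request:
{"api": "apply_moves", "payload": {"increments": [0.002,-0.003,-0.001,0,-0.007,-0.002,0,0,0,0,0,0]}}

```text
t: 3.8
eef_pos: [0.5433, 0.3093, 0.0741]
ee_rot: [-3.132, 0.008, -1.745]
force: [-0.3, -0.1, -0.3]
width: 0.0612
```

Request:
{"api": "apply_moves", "payload": {"increments": [0,0,0,0,0,0,0,0,0,0,0,0,0,0,0,0,0,0,0,0,0,0,0,0,0,0,0,0,0,0,0,0,0,0,0,0], "hand": 1, "force": 55}}

```text
t: 4.3
eef_pos: [0.5448, 0.3102, 0.0771]
ee_rot: [-3.128, 0.013, -1.745]
force: [-0.3, -1.7, 0.4]
width: 0.0267
```

Request:
{"api": "apply_moves", "payload": {"increments": [-0.0016,-0.0012,-0.004,-0.01,0.015,0,0,0,0,0,0,0,0,0,0,0,0,0,0,0,0,0,0,0,0,0,0,0,0,0,0,0,0,0,0,0]}}

```text
t: 4.8
eef_pos: [0.5433, 0.3096, 0.0732]
ee_rot: [3.141, -0.0, -1.745]
force: [0.0, -0.1, 0.9]
width: 0.0122
```

```bash
cat >> h.py <<'E'
from scipy.spatial.transform import Rotation as Rn
def need(pos,yaw,tilt=0,ty=None):
    """increment (total) from measured pose to TCP pos, tool down at yaw, then turned tilt about tin y (ty = tin yaw)"""
    s=arm.get_state();R0=Rn.from_euler('xyz',s['ee_rot'])
    R=Rn.from_euler('xyz',[np.pi,0,yaw])
    if tilt: 
        R=Rn.from_rotvec(tilt*np.array([-np.sin(ty),np.cos(ty),0]))*R
    print('pos',s['eef_pos'].round(4),'d',(np.array(pos)-s['eef_pos']).round(4),'rot',(R*R0.inv()).as_rotvec().round(4),'F',s['force'].round(1),'w',round(s['width'],4),'t',s['t'],'q',s['q'].round(3))
E
python3 -c "
from h import *
need([.5432,.3089,.073],-1.7463)"
```

```text
pos [0.5433 0.3096 0.0732] d [-0.0001 -0.0007 -0.0002] rot [-0.     -0.0009 -0.0012] F [ 0.  -0.1  0.9] w 0.0122 t 4.8 q [ 0.829  0.425 -0.298 -0.001 -0.849  0.568]
```

Request:
{"api": "apply_moves", "payload": {"increments": [0,0,0.004,0,0,0,0,0,0.008,0,0,0,0,0,0.01,0,0,0,0,0,0.01,0,0,0,0,0,0.01,0,0,0,0,0,0.008,0,0,0,0,0,0.004,0,0,0,0,0,0,0,0,0]}}

```text
t: 5.47
eef_pos: [0.5408, 0.3074, 0.1305]
ee_rot: [3.136, -0.004, -1.747]
force: [0.6, 0.1, -5.4]
width: 0.0121
```

Run:
```python
from h import *
need([.582,.0127,.13],-1.6467)
shot('c')
a=cv2.imread('pics/c_top.png');b=cv2.imread('pics/c_side.png')
C=np.hstack([cv2.resize(a[164:264,80:180],(400,400),interpolation=2),cv2.resize(b[70:170,150:250],(400,400),interpolation=2)])
cv2.imwrite('pics/c.png',C)
```

```text
pos [0.5408 0.3074 0.1305] d [ 0.0412 -0.2947 -0.0005] rot [ 0.0038 -0.0057  0.0999] F [ 0.6  0.1 -5.4] w 0.0121 t 5.4667 q [ 0.829  0.362 -0.242 -0.002 -0.973  0.567]
```

View pics/c.png

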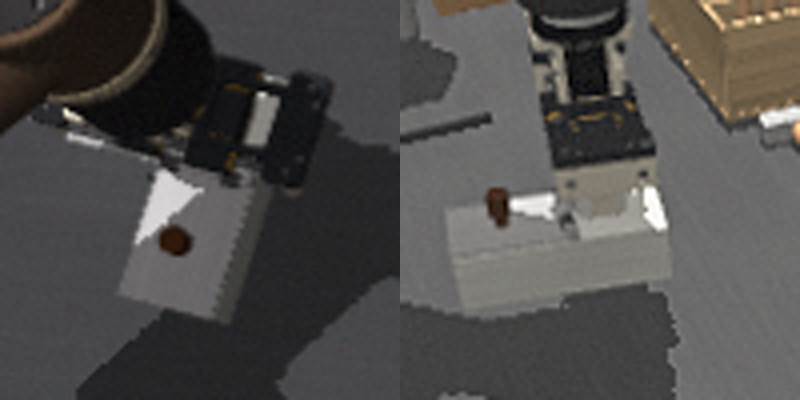

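Lifted level, lid shut, opening 12.1 mm. I'll carry it to the mat.

Request:
{"api": "apply_moves", "payload": {"increments": [0.001,-0.008,0,0.002,-0.003,0.003,0.002,-0.014,0,0.002,-0.003,0.006,0.003,-0.02,0,0,0,0.007,0.003,-0.022,0,0,0,0.007,0.003,-0.022,0,0,0,0.007,0.003,-0.022,0,0,0,0.007,0.003,-0.022,0,0,0,0.007,0.003,-0.022,0,0,0,0.007,0.003,-0.022,0,0,0,0.007,0.003,-0.022,0,0,0,0.007,0.003,-0.022,0,0,0,0.007,0.003,-0.022,0,0,0,0.007,0.003,-0.018,0,0,0,0.007,0.002,-0.014,0,0,0,0.006,0.001,-0.01,0,0,0,0.003,0,-0.005,0,0,0,0,0,0,0,0,0,0]}}

```text
t: 6.98
eef_pos: [0.5697, -0.0118, 0.1205]
ee_rot: [3.129, -0.008, -1.646]
force: [1.0, 0.6, -5.9]
width: 0.0123
```

```bash
python3 -c "
from h import *
need([.582,.0127,.0792],-1.6467)"
```

```text
pos [ 0.5697 -0.0118  0.1205] d [ 0.0123  0.0245 -0.0413] rot [ 0.0072 -0.0129 -0.0006] F [ 1.   0.6 -5.9] w 0.0123 t 6.9833 q [ 0.324  0.298 -0.368  0.003 -0.918  1.169]
```

Request:
{"api": "apply_moves", "payload": {"increments": [0.004,0.008,-0.006,0.004,-0.006,0,0.004,0.008,-0.01,0.003,-0.006,0,0.003,0.006,-0.008,0,0,0,0.001,0.002,-0.004,0,0,0,0,0,0,0,0,0]}}

```text
t: 7.4
eef_pos: [0.582, 0.0154, 0.0906]
ee_rot: [-3.141, 0.001, -1.646]
force: [-0.1, -0.3, -5.2]
width: 0.0121
```

```bash
python3 -c "
from h import *
need([.582,.0127,.0792],-1.6467)"
```

```text
pos [0.582  0.0154 0.0906] d [-0.     -0.0027 -0.0114] rot [-0.0012  0.0006 -0.0007] F [-0.1 -0.3 -5.2] w 0.0121 t 7.4 q [ 3.620e-01  3.440e-01 -3.810e-01 -1.000e-03 -8.450e-01  1.135e+00]
```

Request:
{"api": "apply_moves", "payload": {"increments": [0,-0.002,-0.003,0,0,0,0,-0.001,-0.003,0,0,0,0,0,-0.002,0,0,0,0,0,-0.001,0,0,0,0,0,0,0,0,0]}}

```text
t: 7.82
eef_pos: [0.5819, 0.0132, 0.0806]
ee_rot: [3.141, 0.001, -1.643]
force: [-1.0, -0.3, -5.7]
width: 0.0121
```

```bash
python3 -c "
from h import *
need([.582,.0127,.0792],-1.6467)"
```

```text
pos [0.5819 0.0132 0.0806] d [ 0.0001 -0.0005 -0.0014] rot [-0.0005 -0.0003 -0.0033] F [-1.  -0.3 -5.7] w 0.0121 t 7.8167 q [ 3.580e-01  3.560e-01 -3.910e-01 -1.000e-03 -8.240e-01  1.141e+00]
```

Request:
{"api": "apply_moves", "payload": {"increments": [0,0,-0.001,0,0,0,0,0,-0.001,0,0,0,0,0,0,0,0,0]}}

```text
t: 8.07
eef_pos: [0.5822, 0.0129, 0.0794]
ee_rot: [-3.141, 0.001, -1.644]
force: [-0.3, -0.0, -5.7]
width: 0.0124
```

```bash
python3 -c "
from h import *
need([.582,.0127,.0792],-1.6467)"
```

```text
pos [0.5822 0.0129 0.0794] d [-0.0002 -0.0002 -0.0002] rot [-0.0007  0.0006 -0.0029] F [-0.3 -0.  -5.7] w 0.0124 t 8.0667 q [ 3.570e-01  3.570e-01 -3.930e-01 -1.000e-03 -8.200e-01  1.141e+00]
```

Request:
{"api": "apply_moves", "payload": {"increments": [0,0,-0.0012,0,0,0,0,0,-0.001,0,0,0,0,0,0,0,0,0]}}

```text
t: 8.32
eef_pos: [0.5824, 0.0128, 0.0796]
ee_rot: [-3.14, 0.001, -1.644]
force: [-0.2, 1.0, -5.6]
width: 0.0125
```

Request:
{"api": "apply_moves", "payload": {"increments": [0,0,-0.002,0,0,0,0,0,-0.002,0,0,0,0,0,0,0,0,0]}}

```text
t: 8.57
eef_pos: [0.5826, 0.0128, 0.0798]
ee_rot: [-3.138, 0.001, -1.642]
force: [-0.1, -0.4, -5.5]
width: 0.0122
```

Request:
{"api": "apply_moves", "payload": {"increments": [0,0,-0.004,0,0,0,0,0,-0.003,0,0,0]}}

```text
t: 8.73
eef_pos: [0.5836, 0.0128, 0.0789]
ee_rot: [-3.134, 0.0, -1.64]
force: [-17.8, 4.2, 33.9]
width: 0.0124
```

Run:
```python
from h import *
need([.582,.0127,.0792],-1.6467)
print(arm.get_state()['moment'],arm.get_state()['qd'])
shot('d')
a=cv2.imread('pics/d_top.png');b=cv2.imread('pics/d_side.png')
C=np.hstack([cv2.resize(a[164:264,180:280],(400,400),interpolation=2),cv2.resize(b[130:240,180:290],(400,400),interpolation=2)])
cv2.imwrite('pics/d.png',C)
```

```text
pos [0.5836 0.0128 0.0789] d [-0.0016 -0.0001  0.0003] rot [ 0.0004  0.0073 -0.0069] F [-17.8   4.2  33.9] w 0.0124 t 8.7333 q [ 0.359  0.356 -0.397  0.004 -0.81   1.14 ]
[ 2.10564188  6.9319387  -0.11562692] [ 0.00449519 -0.00482452 -0.01359744  0.0122356   0.01984775 -0.00158974]
```

View pics/d.png

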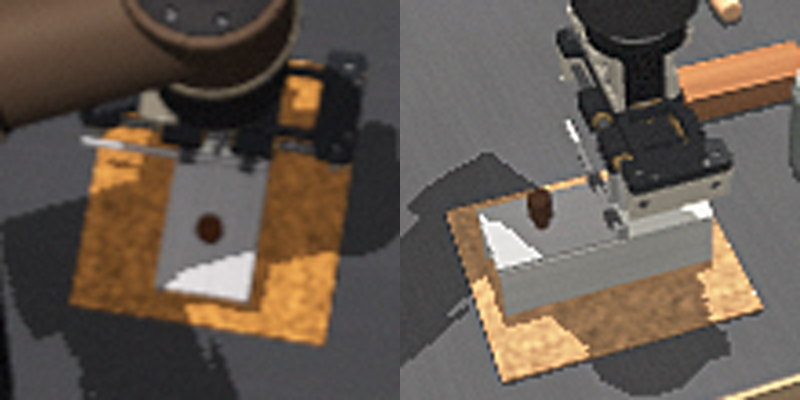

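Tin is on the mat (34 N contact). I'll relieve the pressure and open.

Request:
{"api": "apply_moves", "payload": {"increments": [-0.0005,0,0.0015,0,0.004,0,0,0,0,0,0,0]}}

```text
t: 9.0
eef_pos: [0.5836, 0.0131, 0.0818]
ee_rot: [-3.135, 0.001, -1.64]
force: [0.3, 0.1, -4.9]
width: 0.0123
```

Request:
{"api": "apply_moves", "payload": {"increments": [0,0,0,0,0,0,0,0,0,0,0,0,0,0,0,0,0,0,0,0,0,0,0,0], "hand": 0.55}}

```text
t: 9.33
eef_pos: [0.5856, 0.0131, 0.0816]
ee_rot: [-3.133, 0.001, -1.639]
force: [0.4, 0.4, 0.2]
width: 0.0335
```

```bash
python3 -c "
from h import *
need([.582,.0127,.0792],-1.6467)"
```

```text
pos [0.5856 0.0131 0.0816] d [-0.0036 -0.0004 -0.0024] rot [-0.0005  0.0091 -0.0078] F [0.4 0.4 0.2] w 0.0335 t 9.3333 q [ 0.358  0.355 -0.392  0.004 -0.816  1.142]
```

Request:
{"api": "apply_moves", "payload": {"increments": [-0.001,0,0.01,0,0.004,-0.003,0,0,0.015,0,0.004,-0.003,0,0,0.02,0,0,0,0,0,0.02,0,0,0,-0.004,0,0.012,0,0,0,-0.012,0.001,0.006,0,0,0,-0.014,0.001,0.004,0,0,0,-0.014,0.001,0,0,0,0,-0.014,0.001,0,0,0,0,-0.01,0.001,0,0,0,0,-0.006,0,0,0,0,0,-0.003,0,0,0,0,0,0,0,0,0,0,0]}}

```text
t: 10.42
eef_pos: [0.507, 0.0176, 0.171]
ee_rot: [-3.139, -0.001, -1.645]
force: [-0.2, -0.2, -0.3]
width: 0.0392
```

Run:
```python
from h import *
need([.498,.019,.16],-1.6467)
shot('e')
marks(['lid_knob','tin_mid','tin_grip','tin_lip','fin','mat'])
a=cv2.imread('pics/e_top.png');b=cv2.imread('pics/e_side.png')
C=np.hstack([cv2.resize(a[164:264,180:280],(400,400),interpolation=2),cv2.resize(b[130:230,180:280],(400,400),interpolation=2)])
cv2.imwrite('pics/e.png',C)
```

```text
pos [0.507  0.0176 0.171 ] d [-0.009   0.0014 -0.011 ] rot [ 0.0016  0.0021 -0.0016] F [-0.2 -0.2 -0.3] w 0.0392 t 10.4167 q [ 0.424  0.138 -0.45   0.003 -0.982  1.071]
lid_knob top [([232.4, 221.3], 0.77)]
lid_knob side [([218.8, 184.7], 0.75), ([285.4, 285.0], 0.28)]
   -> [0.4962 0.0152 0.0926] gap 0.007
tin_mid top [([227.5, 132.2], 0.17)]
tin_mid side [([234.0, 196.2], 0.68)]
   -> [0.6649 0.0534 0.0259] gap 0.2332
tin_grip top []
tin_grip side [([247.6, 178.9], 0.75)]
tin_lip top [([231.0, 237.0], 0.6)]
tin_lip side [([202.9, 193.7], 0.82), ([233.4, 200.1], 0.26)]
   -> [0.4492 0.0163 0.0756] gap 0.0019
fin top []
fin side [([247.3, 183.4], 0.55)]
mat top []
mat side [([234.3, 201.5], 0.69)]
```

View pics/e.png

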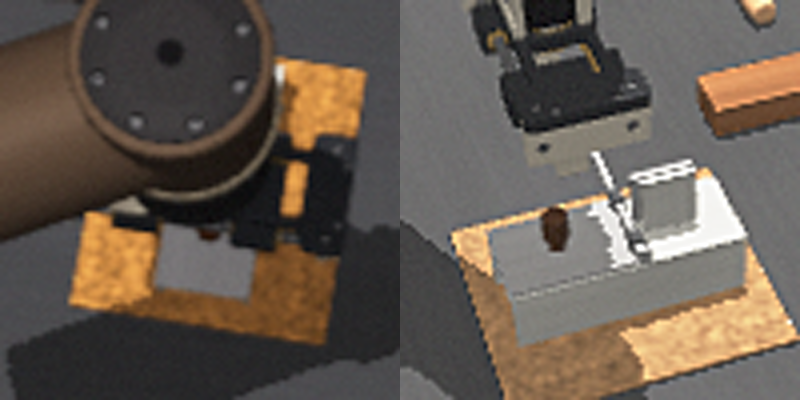

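```bash
cat >> h.py <<'E'
from scipy.optimize import least_squares
def P(v,p):
    c,s=np.cos(v[2]),np.sin(v[2]);p=np.array(p)/1000
    return [v[0]+c*p[0]-s*p[1],v[1]+s*p[0]+c*p[1],v[3]+p[2]]
def fit(obs,v0,z=.006):
    f=lambda v:np.ravel([proj(c,P([*v,z],p))[0]-o for c,p,o in obs])
    r=least_squares(f,v0[:3]);print(r.x.round(4),np.rad2deg(r.x[2]).round(2),r.fun.reshape(-1,2).round(1).tolist());return [*r.x,z]
def crop(k,x0,y0,off=0): return lambda *p:(np.array(p)-[off,0]+.5)/k-.5+[x0,y0]
E
python3 - <<'E'
from h import *
S=crop(4,180,130,400);T=crop(4,180,164)
obs=[('side',(-90,35,55),S(488,237)),('side',(-90,-35,55),S(512,297)),('side',(90,35,53),S(710,172)),('side',(90,-35,53),S(745,243)),('side',(-90,-35,0),S(520,345)),('side',(90,-35,0),S(748,289)),
('top',(-90,35,55),T(157,282)),('top',(-90,-35,55),T(250,298))]
v=fit(obs,[.541,.016,-.07])
print('knob',P(v,(-45,0,79)),'grip',P(v,(41,0,80)))
print('knobtop side px',proj('side',P(v,(-45,0,89))),S(556,209),'fin top side',proj('side',[P(v,(20,-3,103)),P(v,(62,-3,103))]),S(633,182),S(693,165))
need([*P(v,(-45,0,79))[:2],.160],-np.pi/2+v[2])
E
```

```text
[ 0.5432  0.0131 -0.0692] -3.96 [[-0.4, -0.7], [-0.3, 0.7], [0.8, 1.4], [0.4, -1.2], [-0.4, 1.1], [-0.7, -0.6], [-0.1, -0.2], [-0.2, -0.6]]
knob [np.float64(0.4983018082661288), np.float64(0.016211250809178377), np.float64(0.085)] grip [np.float64(0.5840959973334526), np.float64(0.010265065285643832), np.float64(0.08600000000000001)]
knobtop side px [[218.10771816 183.99813527]] [218.625 181.875] fin top side [[239.75991779 175.6167518 ]
 [253.49214035 172.12132078]] [237.875 175.125] [252.875 170.875]
pos [0.5073 0.0175 0.1708] d [-0.009  -0.0013 -0.0108] rot [0.0017 0.0019 0.0054] F [-0.5 -0.8  0.7] w 0.039 t 11.1167 q [ 0.424  0.139 -0.449  0.003 -0.982  1.071]
```

Request:
{"api": "apply_moves", "payload": {"increments": [-0.005,0,-0.012,0,0,0.002,-0.003,0,-0.018,0,0,0,0,0,-0.018,0,0,0,0,0,-0.016,0,0,0,0,0,-0.01,0,0,0,0,0,-0.006,0,0,0,0,0,0,0,0,0]}}

```text
t: 11.7
eef_pos: [0.5002, 0.0178, 0.0894]
ee_rot: [-3.135, 0.0, -1.643]
force: [-1.1, -0.3, -0.1]
width: 0.0394
```

```bash
python3 -c "
from h import *
need([.498,.0175,.079],-1.640)"
```

```text
pos [0.5002 0.0178 0.0894] d [-0.0022 -0.0003 -0.0104] rot [0.0003 0.0066 0.0029] F [-1.1 -0.3 -0.1] w 0.0394 t 11.7 q [ 0.431  0.223 -0.568  0.004 -0.774  1.064]
```

Request:
{"api": "apply_moves", "payload": {"increments": [-0.002,0,-0.005,0,0.006,0.002,0,0,-0.004,0,0,0,0,0,-0.001,0,0,0]}}

```text
t: 11.95
eef_pos: [0.4989, 0.0182, 0.0799]
ee_rot: [-3.14, 0.0, -1.64]
force: [0.2, -1.2, 0.6]
width: 0.0397
```

Request:
{"api": "apply_moves", "payload": {"increments": [0,0,0,0,0,0,0,0,0,0,0,0,0,0,0,0,0,0,0,0,0,0,0,0], "hand": 0.95, "force": 8}}

```text
t: 12.28
eef_pos: [0.4997, 0.0184, 0.0809]
ee_rot: [-3.138, 0.001, -1.64]
force: [-0.2, 0.1, -2.4]
width: 0.0192
```

```bash
python3 -c "
from h import *
need([.498,.0175,.079],-1.640)"
```

```text
pos [0.4997 0.0184 0.0809] d [-0.0017 -0.0009 -0.0019] rot [-0.0008  0.0035  0.0001] F [-0.2  0.1 -2.4] w 0.0192 t 12.2833 q [ 4.31e-01  2.36e-01 -5.74e-01  1.00e-03 -7.57e-01  1.07e+00]
```

Request:
{"api": "apply_moves", "payload": {"increments": [0,0.003,-0.001,0,0.001,0,0.0003,0.005,-0.001,0,0,0,0.0003,0.007,-0.0005,0,0,0,0.0004,0.007,-0.0005,0,0,0,0.0004,0.007,-0.0005,0,0,0,0.0004,0.007,-0.0005,0,0,0,0.0004,0.006,-0.0005,0,0,0,0.0003,0.004,-0.0005,0,0,0,0.0002,0.002,0,0,0,0,0,0,0,0,0,0]}}

```text
t: 13.12
eef_pos: [0.5035, 0.0711, 0.0807]
ee_rot: [-3.135, 0.002, -1.638]
force: [0.0, -0.5, -0.1]
width: 0.0196
```

```bash
python3 -c "
from h import *
need([.5042,.0848,.0805],-1.640)"
```

```text
pos [0.5035 0.0711 0.0807] d [ 0.0007  0.0137 -0.0002] rot [-0.0012  0.0063 -0.0017] F [ 0.  -0.5 -0.1] w 0.0196 t 13.1167 q [ 0.529  0.247 -0.559  0.003 -0.758  0.972]
```

Request:
{"api": "apply_moves", "payload": {"increments": [0.0002,0.004,-0.0005,0,0.003,0,0.0002,0.004,-0.0005,0,0.002,0,0.0002,0.004,-0.0005,0,0,0,0,0.002,0,0,0,0,0,0.001,0,0,0,0]}}

```text
t: 13.53
eef_pos: [0.5045, 0.0871, 0.0803]
ee_rot: [-3.141, -0.0, -1.637]
force: [1.2, -4.6, -0.8]
width: 0.0197
```

The stop was felt (−4.6 N). I'll release, rise, and check.

Request:
{"api": "apply_moves", "payload": {"increments": [0,0,0,0,0,0,0,0,0,0,0,0,0,0,0,0,0,0], "hand": 0.55}}

```text
t: 13.78
eef_pos: [0.5044, 0.0873, 0.0796]
ee_rot: [-3.141, -0.0, -1.638]
force: [0.7, 1.0, 0.5]
width: 0.0343
```

Request:
{"api": "apply_moves", "payload": {"increments": [0,0,0.01,0,0,0,0,0,0.016,0,0,0,0,0,0.02,0,0,0,0,0,0.02,0,0,0,0,0.01,0.014,0,0,0,-0.01,0.015,0.006,0,0,0,-0.015,0.02,0,0,0,0,-0.015,0.02,0,0,0,0,-0.01,0.015,0,0,0,0,0,0.01,0,0,0,0,0,0,0,0,0,0]}}

```text
t: 14.7
eef_pos: [0.453, 0.1805, 0.1772]
ee_rot: [-3.138, 0.006, -1.642]
force: [1.1, -0.4, 0.5]
width: 0.0395
```

Run:
```python
from h import *
need([.584,.0103,.18],-1.640)
shot('f')
a=cv2.imread('pics/f_top.png');b=cv2.imread('pics/f_side.png')
C=np.hstack([cv2.resize(a[164:264,180:280],(400,400),interpolation=2),cv2.resize(b[130:230,180:280],(400,400),interpolation=2)])
cv2.imwrite('pics/f.png',C)
```

```text
pos [0.453  0.1805 0.1772] d [ 0.131  -0.1702  0.0028] rot [-0.0057  0.0044  0.0018] F [ 1.1 -0.4  0.5] w 0.0395 t 14.7 q [ 0.783  0.096 -0.482 -0.001 -0.986  0.718]
```

View pics/f.png

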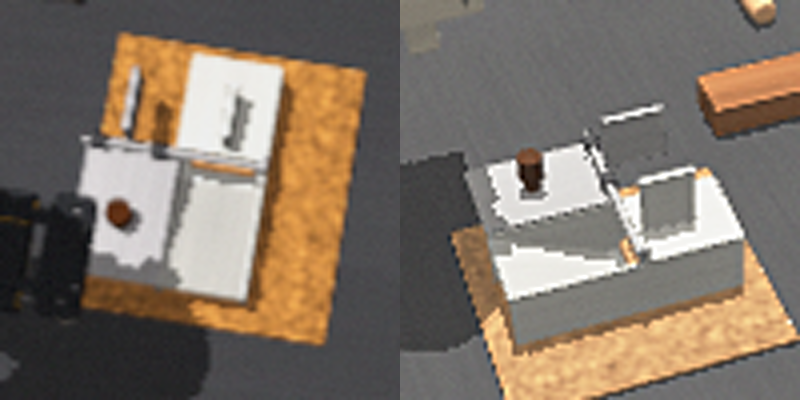

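The lid is fully aside with the tab beside the tin at (132,100). The fin stands alone at (237,120) and the tray-side opening is clear. I'll refit the tin.

Run:
```python
from h import *
S=crop(4,180,130,400);T=crop(4,180,164)
obs=[('side',(90,-35,53),S(743,238)),('side',(90,35,53),S(708,172)),('side',(-90,-35,0),S(517,351)),('side',(90,-35,0),S(744,291)),('side',(-90,-35,50),S(511,300)),
('top',(90,35,53),T(190,52)),('top',(90,-35,53),T(285,66)),('top',(-90,-35,50),T(245,301))]
v=fit(obs,[.541,.016,-.07])
print('fin top px',(proj('top',[P(v,(20,-3,103)),P(v,(62,-3,103))])-[180,164]+.5)*4,'knob',(proj('top',P(v,(-45,66,89)))-[180,164]+.5)*4,(proj('side',P(v,(-45,66,89)))-[180,130]+.5)*4+[400,0])
need([*P(v,(41,-3,80))[:2],.18],-np.pi/2+v[2])
```

```text
[ 0.5414  0.0151 -0.0691] -3.96 [[0.0, -0.2], [0.5, 1.2], [-0.4, -0.6], [-0.4, -1.4], [-0.7, 0.8], [0.7, -0.0], [-0.5, -0.1], [0.4, -0.7]]
fin top px [[226.06121792 136.05326225]
 [235.02064158  80.75036866]] knob [[119.74925003 211.74545458]] [[527.00143734 159.07199246]]
pos [0.453  0.179  0.1767] d [ 0.1292 -0.1698  0.0033] rot [-0.0049  0.0035  0.0029] F [ 0.6  0.  -0.4] w 0.0396 t 14.8 q [ 0.78   0.096 -0.483 -0.001 -0.986  0.719]
```

Request:
{"api": "apply_moves", "payload": {"increments": [0.006,-0.008,0,-0.002,0.002,0.001,0.01,-0.013,0,-0.002,0.002,0.001,0.013,-0.017,0,0,0,0,0.014,-0.018,0,0,0,0,0.014,-0.018,0,0,0,0,0.014,-0.018,0,0,0,0,0.014,-0.018,0,0,0,0,0.014,-0.018,0,0,0,0,0.01,-0.013,0,0,0,0,0.007,-0.009,0,0,0,0,0.004,-0.005,0,0,0,0,0,0,0,0,0,0]}}

```text
t: 15.8
eef_pos: [0.5819, 0.0003, 0.1739]
ee_rot: [3.134, -0.004, -1.649]
force: [-0.4, 0.4, 0.3]
width: 0.0393
```

```bash
python3 -c "
from h import *
need([.582,.010,.080],-1.640)"
```

```text
pos [5.819e-01 3.000e-04 1.739e-01] d [ 0.0001  0.0097 -0.0939] rot [ 0.0036 -0.0081  0.0089] F [-0.4  0.4  0.3] w 0.0393 t 15.8 q [ 3.370e-01  2.610e-01 -2.810e-01  1.000e-03 -1.038e+00  1.155e+00]
```

Request:
{"api": "apply_moves", "payload": {"increments": [0,0.004,-0.006,0.002,-0.004,0.004,0,0.004,-0.012,0.001,-0.003,0.004,0,0,-0.015,0,0,0,0,0,-0.015,0,0,0,0,0,-0.014,0,0,0,0,0,-0.01,0,0,0,0,0,-0.006,0,0,0,0,0,0,0,0,0]}}

```text
t: 16.47
eef_pos: [0.5791, 0.0103, 0.091]
ee_rot: [3.141, 0.001, -1.639]
force: [-0.8, -0.9, -0.1]
width: 0.0395
```

```bash
python3 -c "
from h import *
need([.582,.010,.080],-1.640)"
```

```text
pos [0.5791 0.0103 0.091 ] d [ 0.0029 -0.0003 -0.011 ] rot [-0.0012 -0.     -0.0007] F [-0.8 -0.9 -0.1] w 0.0395 t 16.4667 q [ 3.540e-01  3.390e-01 -3.870e-01 -1.000e-03 -8.440e-01  1.149e+00]
```

Request:
{"api": "apply_moves", "payload": {"increments": [0.003,0,-0.005,0,0,0,0,0,-0.004,0,0,0,0,0,-0.002,0,0,0]}}

```text
t: 16.72
eef_pos: [0.5832, 0.0112, 0.0805]
ee_rot: [-3.14, 0.002, -1.638]
force: [-0.3, 0.5, -0.3]
width: 0.0398
```

Request:
{"api": "apply_moves", "payload": {"increments": [0,0,-0.0005,0,0,0,0,0,-0.0005,0,0,0,0,0,-0.0005,0,0,0,0,0,-0.0005,0,0,0,0,0,0,0,0,0], "hand": 1, "force": 60}}

```text
t: 17.13
eef_pos: [0.5841, 0.0113, 0.0792]
ee_rot: [-3.138, 0.002, -1.638]
force: [0.5, -0.2, -0.1]
width: 0.0117
```

```bash
python3 -c "
from h import *
need([.582,.010,.080],-1.640)"
```

```text
pos [0.5841 0.0113 0.0792] d [-0.0021 -0.0013  0.0008] rot [-0.0021  0.0041 -0.002 ] F [ 0.5 -0.2 -0.1] w 0.0117 t 17.1333 q [ 3.530e-01  3.580e-01 -3.910e-01 -1.000e-03 -8.170e-01  1.151e+00]
```

Request:
{"api": "apply_moves", "payload": {"increments": [-0.001,0,0,0,0.002,0,0,0,0,0,0.001,0,0,0,0,0,0,0,0,0,0.002,0,0,0,0,0,0.005,0,0,0,0,0,0.008,-0.01,0,0,0,0,0.01,-0.01,0,0,0,0,0.01,-0.01,0,0,0,0,0.008,0,0,0,0,0,0.004,0,0,0,0,0,0,0,0,0]}}

```text
t: 18.05
eef_pos: [0.5807, 0.011, 0.1299]
ee_rot: [3.141, -0.032, -1.639]
force: [0.3, -0.3, -5.2]
width: 0.0063
```

```bash
cat > k.py <<'E'
from h import *
s=arm.get_state()
D=[([1.4351,.3586,.0119,0,-1.2241,-.2881],[.2776,.61526,.23757]),([.8279,.32449,-.19702,-.00215,-1.04548,.56454],[.54321,.30893,.17064]),
([.829,.425,-.298,-.001,-.849,.568],[.5433,.3096,.0732]),([.829,.362,-.242,-.002,-.973,.567],[.5408,.3074,.1305]),([.324,.298,-.368,.003,-.918,1.169],[.5697,-.0118,.1205]),
([.362,.344,-.381,-.001,-.845,1.135],[.582,.0154,.0906]),([.424,.138,-.45,.003,-.982,1.071],[.507,.0176,.171]),([.431,.236,-.574,.001,-.757,1.07],[.4997,.0184,.0809]),
([.783,.096,-.482,-.001,-.986,.718],[.453,.1805,.1772]),([.337,.261,-.281,.001,-1.038,1.155],[.5819,.0003,.1739]),(s['q'],s['eef_pos'])]
def fk(q,p,sg):
    a,d,h,L2,L3,e,Lt=p
    A=Rn.from_euler('z',q[0]);B=A*Rn.from_euler('y',q[1]);C=A*Rn.from_euler('y',q[1]-q[2]);W=C*Rn.from_euler('x',sg*q[3]);V=W*Rn.from_euler('y',-q[4])
    pos=A.apply([a,-d,h])+B.apply([0,0,L2])+C.apply([L3,0,e])+V.apply([Lt,0,0])
    T=V*Rn.from_euler('x',-q[5])
    return pos,T   # T x = tool z ; 
def fit_k(sg=-1):
    f=lambda p:np.ravel([fk(q,p,sg)[0]-x for q,x in D])
    # weak regularisation
    return least_squares(lambda p:np.r_[f(p)*1000,(np.array(p)-[.0,.19,.33,.4,.4,0,.3])*.3],[0,.19,.33,.4,.4,0,.3])
E
python3 - <<'E'
from k import *
r=fit_k();print(r.x.round(3),np.abs(r.fun[:-7]).max())
need([.582,.010,.13],-1.640)
q,x=D[0];T=fk(q,r.x,-1)[1];print('T',T.as_matrix().round(2),'R',Rn.from_euler('xyz',[-3.14155,0,-1.9946]).as_matrix().round(2))
E
```

```text
[ 0.002  0.192  0.157  0.6    0.462 -0.     0.325] 4.868004668380915
pos [0.5807 0.011  0.1299] d [ 0.0013 -0.001   0.0001] rot [ 0.0315 -0.0029 -0.0005] F [ 0.3 -0.3 -5.2] w 0.0063 t 18.05 q [ 0.374  0.3   -0.354  0.035 -0.931  1.107]
T [[-0.   -0.91  0.41]
 [-0.    0.41  0.91]
 [-1.   -0.   -0.  ]] R [[-0.41 -0.91  0.  ]
 [-0.91  0.41 -0.  ]
 [ 0.   -0.   -1.  ]]
```

```bash
cat >> k.py <<'E'
lo=np.array([-3.07,-1.43,-1.02,-3.03,-3.05,-3.03]);hi=np.array([3.07,2.12,1.25,1.67,0,3.03])
def tool(T):
    M=T.as_matrix();return np.c_[-M[:,2],M[:,1],M[:,0]]
def ik(pos,R,p,sg,q0):
    g=lambda q:np.r_[(fk(q,p,sg)[0]-pos)*5,Rn.from_matrix(tool(fk(q,p,sg)[1])@R.T).as_rotvec()]
    return least_squares(g,np.clip(q0,lo+.01,hi-.01),bounds=(lo,hi))
E
python3 - <<'E'
from k import *
for sg in(1,-1):
    r=fit_k(sg);print(sg,r.x.round(3),np.abs(r.fun[:-7]).max(),[Rn.from_matrix(tool(fk(D[-1][0],r.x,sg)[1])@Rn.from_euler('xyz',s['ee_rot']).inv().as_matrix()).magnitude()])
    if sg==1 or 1: best=(r.x,sg)
    p=r.x
    for yaw in np.deg2rad([-4,-28,-60,-90,60,90,120,150,176,-150,-120]):
      for th in (-48,):
        th=np.deg2rad(th)
        Rt=Rn.from_euler('z',yaw)*Rn.from_euler('y',th)
        lip=np.array([.551,-.297,.11])
        tcp=lip+Rt.apply([.131,-.003,.022])
        R0=Rt*Rn.from_euler('xyz',[np.pi,0,-np.pi/2])
        best=min((ik(tcp,R0.as_matrix(),p,sg,q0) for q0 in ([0,.3,-.4,0,-.9,1],[0,.3,-.4,1,-.9,1],[0,.3,-.4,-1,-.9,1],[0,.3,-.4,-1,-.9,-2],[0,.3,-.4,1,-.9,-2])),key=lambda r:r.cost)
        print(np.rad2deg(yaw).round(),best.cost.round(5),best.x.round(2),tcp.round(3))
E
```

```text
1 [ 0.005  0.192 -0.282  0.59   0.462 -0.002 -0.125] 6.355897738198233 [0.07049306237537972]
-4.0 0.0 [-0.16  0.53  0.34  0.13 -0.55  1.74] [ 0.622 -0.305  0.222]
-28.0 0.0 [-0.25  0.55  0.37 -0.32 -0.59  1.14] [ 0.613 -0.333  0.222]
-60.0 0.0 [-0.36  0.51  0.31 -0.72 -0.8   0.52] [ 0.584 -0.36   0.222]
-90.0 0.0 [-0.43  0.42  0.16 -0.87 -1.08  0.09] [ 0.548 -0.368  0.222]
60.0 0.0 [ 0.06  0.31  0.    0.88 -0.94  2.99] [ 0.589 -0.237  0.222]
90.0 0.0 [ 0.11  0.17 -0.19  0.89 -1.26 -2.94] [ 0.554 -0.226  0.222]
120.0 0.0 [ 0.08  0.04 -0.33  0.74 -1.62 -2.58] [ 0.518 -0.234  0.222]
150.0 0.0 [-0.05 -0.02 -0.4   0.38 -1.95 -2.05] [ 0.491 -0.259  0.222]
176.0 0.0 [-0.22  0.01 -0.37 -0.12 -2.03 -1.42] [ 0.48  -0.289  0.222]
-150.0 0.0 [-0.39  0.14 -0.22 -0.64 -1.76 -0.71] [ 0.488 -0.33   0.222]
-120.0 0.0 [-0.45  0.29 -0.03 -0.85 -1.41 -0.29] [ 0.513 -0.357  0.222]
-1 [ 0.002  0.192  0.157  0.6    0.462 -0.     0.325] 4.868004668380915 [4.1215683499521857e-16]
-4.0 0.0 [-0.23  0.16 -0.58 -1.57 -0.12 -3.03] [ 0.622 -0.305  0.222]
-28.0 0.0 [-0.07  0.12 -0.63  1.47 -0.31 -0.19] [ 0.613 -0.333  0.222]
-60.0 0.0 [ 0.09  0.17 -0.56  1.17 -0.82 -0.4 ] [ 0.584 -0.36   0.222]
-90.0 0.0 [ 0.12  0.29 -0.4   0.91 -1.21 -0.61] [ 0.548 -0.368  0.222]
60.0 0.0 [-0.46  0.41 -0.21 -0.96 -1.13 -2.69] [ 0.589 -0.237  0.222]
90.0 0.0 [-0.43  0.52 -0.02 -0.74 -1.49 -2.47] [ 0.554 -0.226  0.222]
120.0 0.0 [-0.36  0.6   0.13 -0.5  -1.77 -2.19] [ 0.518 -0.234  0.222]
150.0 0.0 [-0.25  0.63  0.18 -0.21 -1.93 -1.83] [ 0.491 -0.259  0.222]
176.0 0.0 [-0.15  0.61  0.14  0.07 -1.94 -1.49] [ 0.48  -0.289  0.222]
-150.0 0.0 [-0.03  0.53 -0.01  0.41 -1.77 -1.1 ] [ 0.488 -0.33   0.222]
-120.0 0.0 [ 0.07  0.42 -0.2   0.66 -1.52 -0.83] [ 0.513 -0.357  0.222]
```

```bash
cat >> h.py <<'E'
def tpose(lip,yaw,tilt,lean=0):
    Rt=Rn.from_euler('z',yaw)*Rn.from_euler('y',tilt)*Rn.from_euler('x',lean)
    return np.array(lip)+Rt.apply([.1315,-.003,.023]),Rt*Rn.from_euler('xyz',[np.pi,0,-np.pi/2])
def go(pos,R):
    s=arm.get_state();R0=Rn.from_euler('xyz',s['ee_rot'])
    print('pos',s['eef_pos'].round(4),'to',np.round(pos,4),'d',(np.array(pos)-s['eef_pos']).round(4),'rot',(R*R0.inv()).as_rotvec().round(4),'F',s['force'].round(1),'w',round(s['width'],4),'t',round(s['t'],2),'q',s['q'].round(2))
E
python3 - <<'E'
from h import *
go(*tpose([.561,-.325,.13],np.deg2rad(-70),0,-.04))
E
```

```text
pos [0.5807 0.011  0.1299] to [ 0.604  -0.4493  0.1531] d [ 0.0234 -0.4603  0.0232] rot [-0.0075  0.0047 -1.153 ] F [ 0.3 -0.3 -5.2] w 0.0063 t 18.05 q [ 0.37  0.3  -0.35  0.04 -0.93  1.11]
```

Request:
{"api": "apply_moves", "payload": {"increments": [0,-0.003,0.006,0,0,0,0,-0.006,0.01,0,0,-0.01,0,-0.01,0.01,0,0,-0.02,0.001,-0.014,0.008,0,0,-0.035,0.001,-0.018,0.006,0,0,-0.045,0.001,-0.022,0.004,0,0,-0.055,0.001,-0.025,0.003,0,0,-0.065,0.002,-0.027,0.001,0,0,-0.07,0.002,-0.028,0.001,0,0,-0.07,0.002,-0.028,0.001,0,0,-0.07,0.002,-0.028,0.001,0,0,-0.07,0.002,-0.028,0.001,0,0,-0.07,0.002,-0.027,0.001,0,0,-0.07,0.002,-0.026,0,0,0,-0.07,0.002,-0.024,0,0,0,-0.07,0.001,-0.021,0,0,0,-0.07,0.001,-0.018,0,0,0,-0.06,0,-0.014,0,0,0,-0.05,0,-0.01,0,0,0,-0.04,0,-0.005,0,0,0,-0.02]}}

```text
t: 19.72
eef_pos: [0.5929, -0.4068, 0.1993]
ee_rot: [-3.14, -0.032, -2.748]
force: [-0.9, 0.3, -5.4]
width: 0.0056
```

Run:
```python
from h import *
go(*tpose([.561,-.325,.13],np.deg2rad(-70),0,-.04))
```

```text
pos [ 0.5929 -0.4068  0.1993] to [ 0.604  -0.4493  0.1531] d [ 0.0111 -0.0424 -0.0462] rot [-0.0016  0.0083 -0.045 ] F [-0.9  0.3 -5.4] w 0.0056 t 19.72 q [-0.32  0.46  0.07  0.02 -1.21  0.71]
```

Request:
{"api": "apply_moves", "payload": {"increments": [0.002,-0.007,-0.006,0,0.002,-0.012,0.003,-0.009,-0.008,0,0.002,-0.012,0.003,-0.01,-0.008,0,0.002,-0.012,0.002,-0.008,-0.006,0,0,-0.008,0.001,-0.004,-0.004,0,0,0,0,0,0,0,0,0]}}

```text
t: 20.22
eef_pos: [0.603, -0.45, 0.1633]
ee_rot: [3.139, -0.039, -2.797]
force: [-0.0, -0.4, -5.5]
width: 0.0056
```

Run:
```python
from h import *
y=np.deg2rad(-70)
go(*tpose([.561,-.325,.13],y,0,-.04))
shot('g')
for d in range(0,51,10): print(d,tpose([.561,-.325,.13-.0006*d],y,-np.deg2rad(d),-.04)[0].round(4))
print('axis',[-np.sin(y),np.cos(y)])
a=cv2.imread('pics/g_top.png');b=cv2.imread('pics/g_side.png')
C=np.hstack([cv2.resize(a[134:284,260:410],(400,400)),cv2.resize(b[170:340,190:360],(400,400))])
cv2.imwrite('pics/g.png',C)
```

```text
pos [ 0.603  -0.45    0.1633] to [ 0.604  -0.4493  0.1531] d [ 0.001   0.0007 -0.0102] rot [-0.003  -0.0004  0.0048] F [-0.  -0.4 -5.5] w 0.0056 t 20.22 q [-0.37  0.54  0.13  0.03 -1.18  0.71]
0 [ 0.604  -0.4493  0.1531]
10 [ 0.602  -0.4436  0.1696]
20 [ 0.5986 -0.4344  0.1847]
30 [ 0.594  -0.4219  0.1978]
40 [ 0.5884 -0.4064  0.2082]
50 [ 0.5819 -0.3885  0.2156]
axis [np.float64(0.9396926207859083), np.float64(0.3420201433256688)]
```

View pics/g.png

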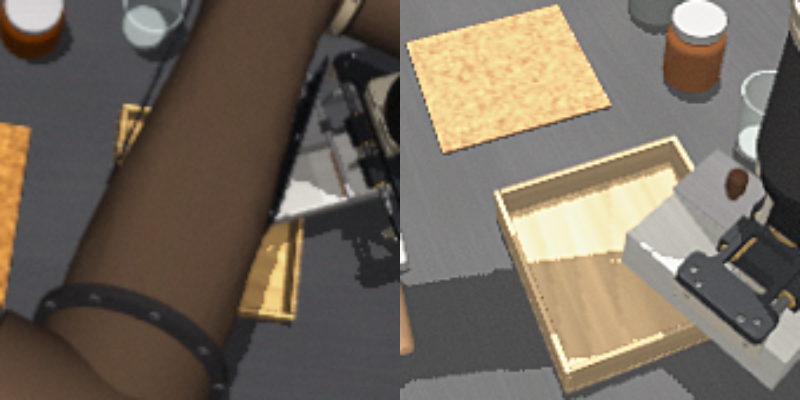

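Nose and lip are over the tray (side crop (630,245)) with the lid aside. I'll tip in two stages.

Request:
{"api": "apply_moves", "payload": {"increments": [-0.0003,0.001,0.001,-0.02,-0.008,0,-0.0005,0.0015,0.002,-0.041,-0.015,0,-0.0007,0.002,0.003,-0.041,-0.015,0,-0.0007,0.002,0.003,-0.041,-0.015,0,-0.0007,0.002,0.003,-0.041,-0.015,0,-0.0007,0.0022,0.003,-0.041,-0.015,0,-0.0007,0.0022,0.003,-0.041,-0.015,0,-0.0007,0.0022,0.003,-0.041,-0.015,0,-0.0007,0.002,0.003,-0.041,-0.015,0,-0.0007,0.002,0.003,-0.03,-0.011,0]}}

```text
t: 21.15
eef_pos: [0.5999, -0.424, 0.1979]
ee_rot: [-2.723, -0.025, -2.802]
force: [-0.1, 0.2, -4.9]
width: 0.0055
```

Run:
```python
from h import *
y=np.deg2rad(-70)
go(*tpose([.561,-.325,.1],y,-np.deg2rad(48),-.04))
```

```text
pos [ 0.5999 -0.424   0.1979] to [ 0.5833 -0.3923  0.2132] d [-0.0166  0.0317  0.0153] rot [-0.3969 -0.1341 -0.0091] F [-0.1  0.2 -4.9] w 0.0055 t 21.15 q [-0.21  0.32 -0.42  0.59 -0.71  0.12]
```

Request:
{"api": "apply_moves", "payload": {"increments": [-0.0017,0.003,0.0014,-0.039,-0.013,-0.001,-0.0017,0.003,0.0014,-0.039,-0.013,-0.001,-0.0017,0.003,0.0014,-0.039,-0.013,-0.001,-0.0017,0.003,0.0014,-0.039,-0.013,-0.001,-0.0017,0.003,0.0014,-0.039,-0.013,-0.001,-0.0017,0.003,0.0014,-0.039,-0.013,-0.001,-0.0017,0.003,0.0014,-0.039,-0.013,-0.001,-0.0017,0.003,0.0014,-0.039,-0.013,-0.001,-0.0017,0.003,0.0014,-0.035,-0.012,-0.001,-0.001,0.002,0.001,-0.02,-0.008,0,0,0,0,0,0,0,0,0,0,0,0,0,0,0,0,0,0,0,0,0,0,0,0,0]}}

```text
t: 22.32
eef_pos: [0.5875, -0.3769, 0.2232]
ee_rot: [-2.312, -0.011, -2.79]
force: [0.2, 0.0, -5.4]
width: 0.0056
```

Run:
```python
from h import *
y=np.deg2rad(-70)
go(*tpose([.561,-.325,.1],y,-np.deg2rad(48),-.04))
shot('i')
for i in range(3):
  for c in('top','side'): print(c,[(np.round(x['point']).tolist(),round(x['conf'],2)) for x in finder.landmark_of(c,f'dowel{i}_center')])
b=cv2.imread('pics/i_side.png');a=cv2.imread('pics/i_top.png')
cv2.imwrite('pics/i.png',np.hstack([cv2.resize(a[134:284,260:410],(400,400)),cv2.resize(b[200:340,200:340],(400,400),interpolation=2)]))
```

```text
pos [ 0.5875 -0.3769  0.2232] to [ 0.5833 -0.3923  0.2132] d [-0.0042 -0.0154 -0.01  ] rot [-0.0136  0.0123 -0.0324] F [ 0.2  0.  -5.4] w 0.0056 t 22.32 q [-0.27  0.2  -0.87  1.66 -0.65 -0.86]
top [([309.0, 144.0], 0.71)]
side [([257.0, 256.0], 0.68)]
top [([322.0, 212.0], 0.39), ([231.0, 134.0], 0.34), ([312.0, 141.0], 0.33)]
side [([278.0, 270.0], 0.53), ([233.0, 202.0], 0.28)]
top []
side [([263.0, 262.0], 0.53)]
```

View pics/i.png

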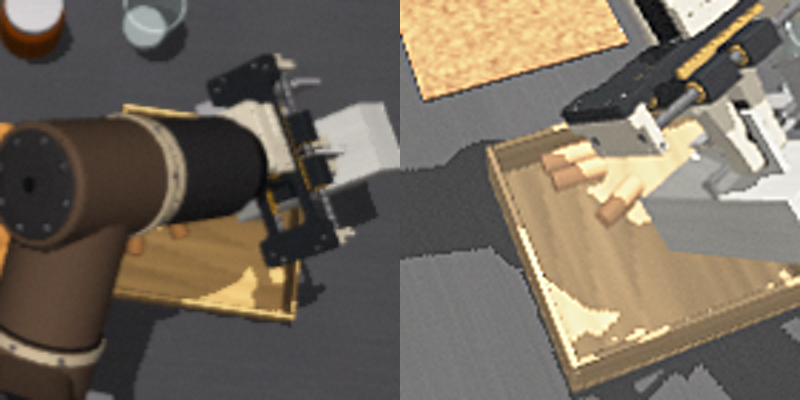

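Three dowels lie in the tray (side crop (565,160), (580,175), (620,205)), and the detectors report three as well. I'll tip back.

Request:
{"api": "apply_moves", "payload": {"increments": [0.0005,-0.002,0,0.02,0.007,0,0.001,-0.004,-0.001,0.041,0.014,0,0.001,-0.004,-0.002,0.041,0.014,0,0.001,-0.004,-0.002,0.041,0.014,0,0.001,-0.004,-0.003,0.041,0.014,0,0.001,-0.004,-0.003,0.041,0.014,0,0.001,-0.004,-0.003,0.041,0.014,0,0.001,-0.004,-0.003,0.041,0.014,0,0.001,-0.004,-0.003,0.041,0.014,0,0.001,-0.004,-0.003,0.041,0.014,0,0.001,-0.004,-0.002,0.041,0.014,0,0.001,-0.003,0,0.02,0.007,0,0,0,0,0,0,0]}}

```text
t: 23.8
eef_pos: [0.5938, -0.4206, 0.1914]
ee_rot: [-2.821, -0.006, -2.789]
force: [1.0, -0.1, -4.3]
width: 0.0059
```

Run:
```python
from h import *
go(*tpose([.561,-.325,.16],np.deg2rad(-70),0,-.04))
```

```text
pos [ 0.5938 -0.4206  0.1914] to [ 0.604  -0.4493  0.1831] d [ 0.0103 -0.0287 -0.0083] rot [ 0.2894  0.1415 -0.0111] F [ 1.  -0.1 -4.3] w 0.0059 t 23.8 q [-0.23  0.34 -0.32  0.39 -0.78  0.32]
```

Request:
{"api": "apply_moves", "payload": {"increments": [0.001,-0.003,0.001,0.03,0.015,0,0.001,-0.003,0.001,0.036,0.018,0,0.001,-0.003,0.001,0.036,0.018,0,0.001,-0.003,0.001,0.036,0.018,0,0.001,-0.003,0,0.036,0.018,0,0.001,-0.003,0,0.036,0.018,0,0.001,-0.003,0,0.036,0.018,0,0.001,-0.002,0,0.02,0.01,0,0,0,0,0,0,0]}}

```text
t: 24.55
eef_pos: [0.5956, -0.4425, 0.1924]
ee_rot: [-3.133, -0.054, -2.787]
force: [0.8, -0.3, -5.5]
width: 0.0058
```

Run:
```python
from h import *
go(*tpose([.561,-.325,.16],np.deg2rad(-70),0,-.04))
R=Rn.from_euler('z',-.0691)*Rn.from_euler('xyz',[np.pi,0,-np.pi/2])
go([.5825,.0115,.16],R)
```

```text
pos [ 0.5956 -0.4425  0.1924] to [ 0.604  -0.4493  0.1831] d [ 0.0084 -0.0068 -0.0093] rot [ 0.0128 -0.0098 -0.0062] F [ 0.8 -0.3 -5.5] w 0.0058 t 24.55 q [-0.36  0.51  0.12  0.04 -1.22  0.7 ]
pos [ 0.5956 -0.4425  0.1924] to [0.5825 0.0115 0.16  ] d [-0.0131  0.454  -0.0324] rot [ 0.0508 -0.0266  1.1463] F [ 0.8 -0.3 -5.5] w 0.0058 t 24.55 q [-0.36  0.51  0.12  0.04 -1.22  0.7 ]
```

Request:
{"api": "apply_moves", "payload": {"increments": [0,0.005,0,0,0,0.02,0,0.01,0,0,0,0.04,0,0.014,0,0,0,0.05,-0.001,0.018,0,0,0,0.06,-0.001,0.021,0,0,0,0.07,-0.001,0.024,0,0,0,0.07,-0.001,0.026,0,0,0,0.07,-0.001,0.027,0,0,0,0.07,-0.001,0.028,0,0,0,0.07,-0.001,0.028,0,0,0,0.07,-0.001,0.028,0,0,0,0.07,-0.001,0.028,0,0,0,0.07,-0.001,0.028,0,0,0,0.07,-0.001,0.027,0,0,0,0.07,-0.001,0.025,0,0,0,0.065,0,0.022,0,0,0,0.055,0,0.018,0,0,0,0.045,0,0.014,0,0,0,0.035,0,0.01,0,0,0,0.02,0,0.006,0,0,0,0.01]}}

```text
t: 26.22
eef_pos: [0.5624, -0.0001, 0.1949]
ee_rot: [-3.111, -0.062, -1.578]
force: [0.4, -0.3, -6.3]
width: 0.0058
```

Run:
```python
from h import *
R=Rn.from_euler('z',-.0691)*Rn.from_euler('xyz',[np.pi,0,-np.pi/2])
go([.5825,.0115,.0795],R)
```

```text
pos [ 5.624e-01 -1.000e-04  1.949e-01] to [0.5825 0.0115 0.0795] d [ 0.0201  0.0116 -0.1154] rot [ 0.0626  0.0279 -0.0628] F [ 0.4 -0.3 -6.3] w 0.0058 t 26.22 q [ 0.39  0.19 -0.36  0.08 -1.02  1.13]
```

Request:
{"api": "apply_moves", "payload": {"increments": [0.003,0.001,-0.006,0,0.006,-0.015,0.004,0.001,-0.01,0.004,0.008,-0.015,0.005,0.002,-0.012,0.008,0.008,-0.015,0.004,0.002,-0.013,0.01,0.005,-0.01,0.003,0.002,-0.013,0.01,0,-0.005,0.001,0.001,-0.012,0.01,0,0,0,0.001,-0.01,0.008,0,0,0,0,-0.007,0.004,0,0,0,0,-0.003,0,0,0,0,0,0,0,0,0]}}

```text
t: 27.05
eef_pos: [0.5828, 0.0074, 0.0956]
ee_rot: [3.133, -0.006, -1.649]
force: [0.7, 0.6, -5.0]
width: 0.0053
```

Run:
```python
from h import *
R=Rn.from_euler('z',-.0691)*Rn.from_euler('xyz',[np.pi,0,-np.pi/2])
go([.5825,.0115,.0795],R)
```

```text
pos [0.5828 0.0074 0.0956] to [0.5825 0.0115 0.0795] d [-0.0003  0.0041 -0.0161] rot [ 0.0057 -0.0088  0.0095] F [ 0.7  0.6 -5. ] w 0.0053 t 27.05 q [ 0.35  0.34 -0.37  0.   -0.87  1.14]
```

Request:
{"api": "apply_moves", "payload": {"increments": [0,0.002,-0.004,0.003,-0.005,0.005,0,0.002,-0.004,0.003,-0.004,0.004,0,0,-0.004,0,0,0,0,0,-0.002,0,0,0,0,0,0,0,0,0]}}

```text
t: 27.47
eef_pos: [0.5836, 0.0117, 0.0815]
ee_rot: [-3.138, 0.001, -1.639]
force: [-0.3, -0.5, -5.3]
width: 0.0058
```

Run:
```python
from h import *
R=Rn.from_euler('z',-.0691)*Rn.from_euler('xyz',[np.pi,0,-np.pi/2])
go([.5825,.0115,.0795],R)
```

```text
pos [0.5836 0.0117 0.0815] to [0.5825 0.0115 0.0795] d [-0.0011 -0.0002 -0.002 ] rot [-0.0011  0.0034 -0.0006] F [-0.3 -0.5 -5.3] w 0.0058 t 27.47 q [ 0.36  0.36 -0.39  0.   -0.82  1.15]
```

Request:
{"api": "apply_moves", "payload": {"increments": [-0.001,0,-0.002,0,0.002,0,0,0,-0.002,0,0.001,0]}}

```text
t: 27.63
eef_pos: [0.5829, 0.0121, 0.0792]
ee_rot: [-3.14, 0.001, -1.638]
force: [-10.3, 2.3, 18.3]
width: 0.0057
```

Request:
{"api": "apply_moves", "payload": {"increments": [0,0,-0.002,0,0.001,0]}}

```text
t: 27.72
eef_pos: [0.5829, 0.0121, 0.0791]
ee_rot: [-3.14, 0.001, -1.637]
force: [-11.1, 1.0, 20.9]
width: 0.0056
```

Request:
{"api": "apply_moves", "payload": {"increments": [0,0,0.0005,0,0,0]}}

```text
t: 27.8
eef_pos: [0.583, 0.0123, 0.0805]
ee_rot: [-3.14, 0.001, -1.637]
force: [-0.3, 0.4, -5.1]
width: 0.0053
```

Request:
{"api": "apply_moves", "payload": {"increments": [0,0,0,0,0,0,0,0,0,0,0,0,0,0,0,0,0,0], "hand": 0.6}}

```text
t: 28.05
eef_pos: [0.5851, 0.0128, 0.083]
ee_rot: [-3.135, 0.002, -1.636]
force: [0.8, -0.7, 0.2]
width: 0.0205
```

Run:
```python
from h import *
R=Rn.from_euler('z',-.0691)*Rn.from_euler('xyz',[np.pi,0,-np.pi/2])
go([.5825,.0115,.0795],R)
```

```text
pos [0.5851 0.0128 0.083 ] to [0.5825 0.0115 0.0795] d [-0.0026 -0.0013 -0.0035] rot [-0.0016  0.0071 -0.0042] F [ 0.8 -0.7  0.2] w 0.0205 t 28.05 q [ 0.36  0.35 -0.39  0.   -0.82  1.15]
```

Now rise clear and move back toward the empty left side for the final look.

Request:
{"api": "apply_moves", "payload": {"increments": [-0.001,-0.001,0.01,0,0.003,0,0,0,0.016,0,0.003,0,0,0,0.02,0,0,0,0,0,0.022,0,0,0,0,0,0.022,0,0,0,0,0.01,0.016,0,0,0,-0.01,0.02,0.006,0,0,0,-0.013,0.03,0,0,0,0,-0.013,0.03,0,0,0,0,-0.013,0.03,0,0,0,0,-0.013,0.03,0,0,0,0,-0.01,0.02,0,0,0,0,0,0.01,0,0,0,0,0,0,0,0,0,0]}}

```text
t: 29.22
eef_pos: [0.5131, 0.1985, 0.2049]
ee_rot: [-3.13, 0.006, -1.639]
force: [0.1, 0.4, 0.2]
width: 0.035
```

Run:
```python
from h import *
s=arm.get_state();print(s['eef_pos'],s['t'],s['force'])
shot('j')
for i in range(3):
  for c in('top','side'): print(c,[(np.round(x['point']).tolist(),round(x['conf'],2)) for x in finder.landmark_of(c,f'dowel{i}_center')])
marks(['glass','jar','paint_can','tin_mid'])
a=cv2.imread('pics/j_top.png');b=cv2.imread('pics/j_side.png')
cv2.imwrite('pics/j.png',np.hstack([cv2.resize(a[100:270,190:390],(400,340),interpolation=2),cv2.resize(b[130:340,180:360],(400,467),interpolation=2)[:340]]))
cv2.imwrite('pics/j.png',np.hstack([cv2.resize(a[110:270,190:390],(400,320),interpolation=2),cv2.resize(b[140:340,170:370],(400,400),interpolation=2)[:320]]))
```

```text
[0.51305525 0.19850576 0.20485267] 29.2167 [0.10311477 0.35636851 0.21751529]
top [([269.0, 145.0], 0.7), ([303.0, 219.0], 0.62)]
side [([261.0, 254.0], 0.7)]
top [([322.0, 214.0], 0.44)]
side [([278.0, 269.0], 0.5)]
top [([310.0, 219.0], 0.68)]
side [([262.0, 262.0], 0.52)]
glass top [([311.3, 141.3], 0.63)]
glass side [([343.8, 228.3], 0.62)]
   -> [ 0.7899 -0.2139  0.0013] gap 0.0039
jar top [([269.6, 147.1], 0.62)]
jar side [([314.6, 204.6], 0.79), ([263.0, 261.2], 0.17)]
   -> [ 0.7697 -0.081  -0.0222] gap 0.0111
paint_can top [([228.1, 133.2], 0.57)]
paint_can side [([302.5, 170.6], 0.8), ([232.4, 202.7], 0.15)]
   -> [ 0.8024  0.0591 -0.0066] gap 0.0133
tin_mid top [([236.0, 209.8], 0.98)]
tin_mid side [([232.0, 193.2], 0.78)]
   -> [0.5354 0.01   0.0467] gap 0.0009
```

View pics/j.png

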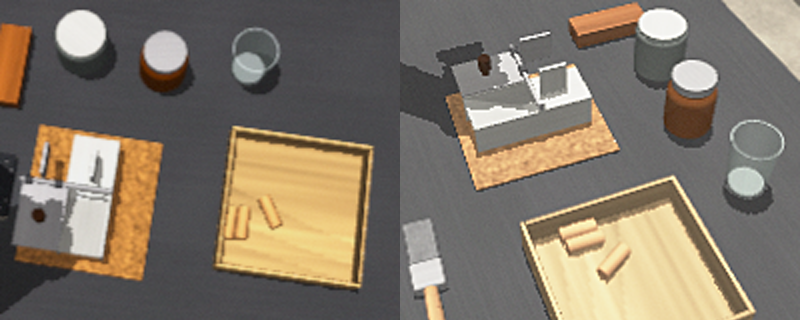

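All three dowels are in the tray (top crop (230,222), (242,220), (270,212)). The tin stands upright on the middle of the mat with its lid aside, and the can, jar and glass are standing. The gripper touches nothing, so I'll hand in.

```bash
python3 -c "
from station import arm
print(arm.job_done())"
```

```text
the job is handed in; nothing more can be done
None
```

The job is done and handed in at about 29 s of robot time. I carried the tin to the mat with lid tab and fin pinched together and slid the lid to its stop. I then took the tin by the fin, tipped it about 48° over the tray, and stood it back on the mat.

**Last checks:**
- **Dowels:** the final pictures show all three in the tray. The detectors also report three there, plus one false hit on the jar.
- **Tin:** it stands upright with the lid open. The last detector reading, (0.535, 0.010), put it about 8 mm from my measured mat centre, (0.541, 0.016). A corner fit before the pour put it within about 1 mm. I did not refit it after the final set-down, where the gripper stood about 1 mm from its pick-up position.
- **Other objects:** the glass, jar and paint can are all standing, with positions that agree with the start to within about 1 cm. That spread is detector scatter, and the jar reading had an 11 mm gap between the two views.
- **Gripper:** it is clear of everything, with no force reading beyond noise.

**Forces and limits:**
- The first set-down pressed the tin onto the mat with about 34 N (38 N with the sideways part), close to the 40 N mark, though through the held tin rather than the arm or gripper body. The second set-down reached about 21 N.
- On each release the tin may have dropped 1–2 mm onto the mat.
- Joint 4 came very close to the end of its range while tipping (1.66 of 1.67 rad).

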